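Swing a pinned tray round and prop it

ROBOT

A 7-joint arm with a two-finger parallel gripper is mounted at the origin on a cart in front of the work surface, level with it; the furniture and walls round the work are solid. World frame = base frame: x ahead of the robot, y to its left, z up, the work surface at z = 0. Lengths are in m, angles in rad, forces in N, time in s.
With the tool pointing down it reaches from about 0.4 to 0.85 m from the base axis. Payload 10.4 kg.
Tool frame: the origin (TCP) lies at the very end of the fingers, on their centre line; the grasp point (between the pads) lies 19 mm behind it; z points along the fingers, y is the line along which they close (so a half turn about z gives the same grasp; the last joint's range is limited). The gripper opens to 85 mm and grips with 20 to 120 N. Pads are 22 mm wide; open, the fingers measure 114 mm over their backs; the gripper's body (76 mm by 85 mm) begins 54 mm behind the grasp point. The pads swing forward as they close: fully open they stand 13 mm farther back than shut.
Start: joints at [-0.023, 0.332, -0.065, 1.46, 0.022, 1.35, -0.088], TCP at [0.625, 0, 0.231] pointing down, gripper open.
Joint ranges: [-2.6, 2.6], [-0.5, 2.12], [-1.47, 1.34], [0.16, 2.42], [-1.27, 4.41], [0.06, 2.06], [-2.6, 2.6]. Speed limits (rad/s): [2.22, 2.22, 2.79, 2.79, 3.14, 3.14, 3.14].

INTERFACE

Orientations are given as a unit quaternion [x, y, z, w].
In Python, from workcell import manip, optics gives the robot as it stands.
- The arm moves only by the tool jog_arm, never from a script. Its arguments are lists of equal length, an entry for each row: "dr": the turn, a rotation vector about the tool's x, y, z normalised to -1 to 1, where 1 is 4 degrees, a list of three; "translation": the shift along the tool's x, y, z normalised to -1 to 1, where 1 is 0.025 m, a list of three; "jaw": the opening, from 0 (shut) to 1 (fully open). A call has 1 to 10 rows; each row shifts and turns the commanded pose from where the row before left it, along the tool's axes as they then stand; what a row does not reach is not made up. A row lasts 1/10 s, in which the tool goes at most 50 mm and 8.59 degrees, less where a joint would pass 70% of its speed; a pose out of reach is approached as far as the arm can. A call with a number of a shift or a turn outside -1 to 1 is refused whole. A call with a gripper value outside its range is refused whole. The fingers move at their own pace and stop on an object; "squeeze" is the grip in N (left out, the last holds). Time passes only in rows, so rows that do not move let the fingers close. It gives the time, the measured TCP pose, the force, the opening and the grip force at its end, in the units of the state.
- manip.get_obs(): the state, without advancing time (a new reading comes with each control period).
- optics.camera(name): name is "scene" or "side" or "wrist"; returns a dict with "color" (480x640x3 uint8, red, green, blue), "mtx" (3x3 intrinsics, pixels), "R" (3x3) and "t" (3): a world point X has camera coordinates R X + t. Camera axes: x right, y down, z forward; pixel columns grow to the right and rows downward; lengths in m; the calibration is good to about 2 mm. A picture is of the moment at which its call begins. There is no depth.
- manip.hand_in(): hands the job in; it is judged then, once.
The state is a dict: "clock": time; "joint_pos": joint angles; "joint_velocities": joint speeds; "tau": joint torques, N m; "position": TCP position; "ee_rot": TCP orientation; "ft_force": force on the tool from outside, world axes, zero at the start; "torque": the same for the moment, N m; "grip_width": opening from 0.0 (shut) to 1.0 (fully open); "grasp_force": force on a finger pad.
Only numpy, scipy, OpenCV 4.12 (cv2) and the standard library are available. Lean on these libraries where they do the work, as an engineer would, in place of code of your own. Each camera call takes 0.05 s, during which the arm holds its last target. There are 200 camera calls.

TASK

The swivel tray is parked with its sprung index pin in the middle hole. Pull the black knob up, swing the arm until the pin stands over the hole with the green collar, and let the pin drop fully home there; then push the yellow-topped prop leg at the side of the tray out until it hits its stop. Keep the tin standing on the tray, leave the yellow box and the orange and white box behind the fixture where they are, and finish with your hand clear of everything.

Things in the scene. Friction and masses are not known exactly. Their poses are not given: they have to be found in the camera images.
- pivot (a point): top centre of the steel swivel post, 24 mm across and 62 mm high, on the blue base plate. The grey swing arm (34 mm wide, its top 44 mm above the table) turns about the vertical axis through this point
- base: blue plate, 180x190x20 mm, fixed to the table; origin on the swivel axis at table height, x axis from the middle hole over the post, away from the robot. Five holes, 22 degrees apart, on a circle of 95 mm radius about the swivel axis, the middle one towards the robot, each with a 30 mm collar: one green, four black (the middle one always black)
- green_collar: green ring, 30 mm across and 2 mm high, lying on the blue plate round the hole in which the pin must end; origin at the ring's centre (= hole axis) on the plate's top, 20 mm above the table. It may be any of the four holes beside the middle one
- knob_grip (a point): point on the vertical axis of the round black index knob, 95 mm from the swivel axis, at the height to grip: 90 mm above the table when home. Knob 26 mm across, underside at 74 mm and top at 102 mm when home, over a 21 mm wide steel sleeve. Knob and 10 mm pin are one piece, slide straight up and turn with the swing arm; the knob serves as the arm's handle too
- plunger (a joint): height in m of the index pin above fully home: 0 = fully down in a hole, 0.020 = top stop. A spring pushes it down (6 N when home, 11 N at the top). The round-ended pin clears the plate from 0.014 upward; let go between holes it rests on the plate at 0.014 and does not lock. Within about 3 mm of a hole it slips in by itself
- swing_arm (a joint): turn of the arm in rad, seen from above anticlockwise positive; 0 in the middle hole (start), holes at -0.768, -0.384, 0, 0.384, 0.768; stops at -0.87 and 0.87. Stiffness: needs about 1.3 N at the knob and stays where it is left
- tray_center (a point): centre of the tray's floor, 48 mm above the table and 175 mm from the swivel axis. The dark steel tray is fixed on the end of the arm: 90x90 mm, 4 mm walls, rim 58 mm above the table. This point's x axis points along the arm to the swivel axis, y to the side with the leg
- leg_hinge (a point): top of the vertical hinge pin of the prop leg, at the side of the tray, 60 mm above the table; it turns with the arm
- leg_post (a point): top of the upright post at the free end of the prop leg, on its axis, 75 mm from the leg hinge, 136 mm above the table. Post 12 mm thick from the table up, its uppermost 36 mm a yellow sleeve 14 mm thick; a yellow bar 30 to 42 mm above the table joins it to the hinge. Push the sleeve sideways, above the height of the tin, or pinch it
- prop_leg (a joint): swing of the prop leg in rad about its vertical hinge, clockwise seen from above: 0 = folded along the side of the tray, pointing away from the swivel; 1.31 = at its stop, standing out from the tray's side. Starts at 0 to 0.35. Needs about 1 N at the post and stays where it is left
- tin: plain light grey round tin, 58 mm across and 35 mm high, about 0.16 kg, standing loose on the tray (its top 83 mm above the table); origin at the centre of its underside
- yellow_box: black and yellow cardboard box, 70x62x68 mm, standing loose behind the fixture; origin at the centre of its underside
- load_box: orange and white cardboard box, 62x88x46 mm, lying loose behind the fixture; origin at the centre of its underside
Things that resemble listed ones, but are neither listed nor needed, are in the scene too. There is more than one size of the tin; the job needs the largest.

How it is judged:
By the outcome, as a careful person would: the job done as asked, in the order asked, and still so for the second after the job is handed in, with the robot touching nothing.
It also fails if it takes over 45 s, if anything falls off the work surface, if the arm or the gripper's body presses on something with over 40 N, if the wrist force passes 120 N, or if a joint passes its speed limit or range.

## Working session

There is one attempt and no reset: what is moved stays moved. The work goes in short steps, Python scripts to look and compute and a tool call to move; the robot and the scene stay as the last step left them, time stands still between calls to the robot, and variables do not carry over. Pictures are saved under pics/ and viewed, at most 10 in all, crops included, and the job is handed in when it is done.

Besides the shell and the picture viewer there is one more tool, called after ">>>" as name(argument=value, ...) on one line, values as JSON. jog_arm: Moves the arm, as the interface text tells. Scaled input: -1 to 1 covers 0.025 m each way for a shift and 4 degrees each way for a turn. Its arguments: {"type":"object","properties":{"dr":{"type":"array","items":{"type":"array","items":{"type":"number"}}},"translation":{"type":"array","items":{"type":"array","items":{"type":"number"}}},"jaw":{"type":"array","items":{"type":"number"}},"squeeze":{"type":"number"}},"required":["dr","translation","jaw"]}

```bash
mkdir -p pics; python3 - <<'E'
from workcell import manip, optics
import cv2, pickle
d={}
for n in ["scene","side","wrist"]:
    c=optics.camera(n); d[n]=c; cv2.imwrite(f"pics/{n}0.png",c["color"][:,:,::-1])
    print(n,c["mtx"].round(1).tolist(),c["R"].round(4).tolist(),c["t"].round(4).tolist())
pickle.dump(d,open("d0.pkl","wb")); o=manip.get_obs(); print(o["position"],o["ee_rot"],o["clock"],o["grip_width"])
E
```

```text
scene [[579.8, 0.0, 323.2], [0.0, 579.8, 238.6], [0.0, 0.0, 1.0]] [[0.6709, -0.7412, -0.0224], [-0.4749, -0.4063, -0.7806], [0.5695, 0.5343, -0.6247]] [-0.4077, 0.3548, 0.659]
side [[578.0, 0.0, 316.9], [0.0, 578.0, 238.6], [0.0, 0.0, 1.0]] [[-0.7067, -0.7073, -0.0149], [-0.5577, 0.5699, -0.6035], [0.4354, -0.4182, -0.7972]] [0.3796, 0.4002, 0.7683]
wrist [[402.5, 0.0, 320.2], [0.0, 402.5, 238.2], [0.0, 0.0, 1.0]] [[1.0, 0.0003, -0.0013], [0.0007, -0.9478, 0.3188], [-0.0011, -0.3188, -0.9478]] [-0.6251, -0.0422, 0.3811]
[6.24717687e-01 8.62055352e-06 2.30698523e-01] [ 7.07096121e-01  7.07117226e-01 -4.03963559e-04 -3.75123136e-04] 0.15 1.0006411280258172
```

View pics/scene0.png

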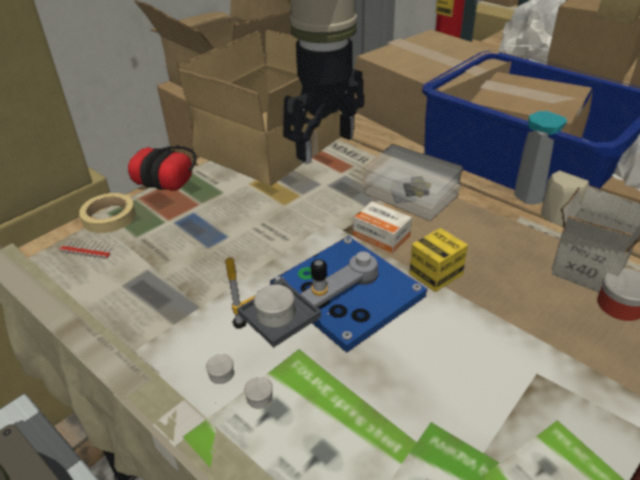

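View pics/side0.png

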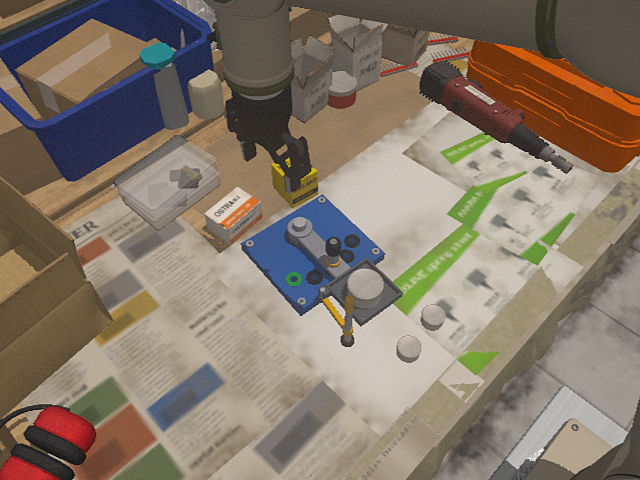

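View pics/wrist0.png

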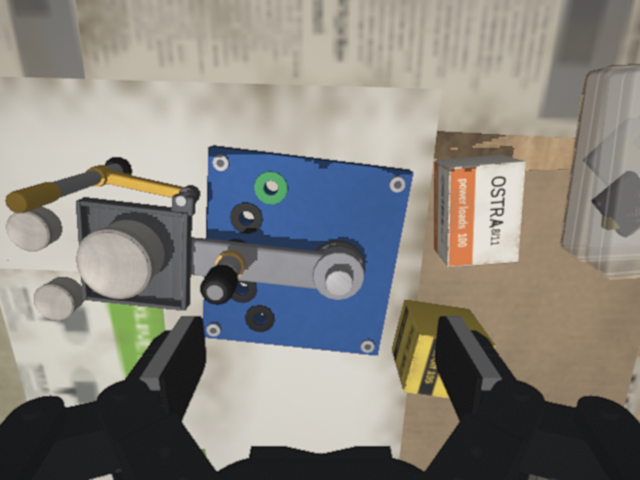

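The wrist view shows the knob at (219,285), pivot top at (339,270), green collar at (270,187), sleeve top near (20,200) and tray tin at (115,262). The candidates:
- **Collars:** black ones in the wrist view are at (247,217), (242,290) and (260,318). Green is the outermost on the +y (leg) side, so the target swing is −0.768.
- **Tins:** the large one is on the tray. The two small ones, at (33,228) and (58,298), are decoys.

Next is an enlarged crop to confirm and get pixels.

```bash
cat > h.py <<'E'
import numpy as np, cv2
def ray(c,p):
    C=-c["R"].T@c["t"]; v=c["R"].T@np.linalg.inv(c["mtx"])@np.array([p[0],p[1],1.]); return C,v/np.linalg.norm(v)
def plane(c,p,z):
    C,v=ray(c,p); return C+v*(z-C[2])/v[2]
def tri(*cp):
    A=np.zeros((3,3));b=np.zeros(3);R=[ray(c,p) for c,p in cp]
    for C,v in R:
        M=np.eye(3)-np.outer(v,v);A+=M;b+=M@C
    X=np.linalg.solve(A,b); return X,[round(1000*np.linalg.norm((np.eye(3)-np.outer(v,v))@(X-C)),1) for C,v in R]
def blobs(c,lo,hi,roi=None,minA=15):
    hsv=cv2.cvtColor(c["color"],cv2.COLOR_RGB2HSV);m=cv2.inRange(hsv,np.array(lo),np.array(hi))
    if roi:
        k=np.zeros_like(m);x0,y0,x1,y1=roi;k[y0:y1,x0:x1]=255;m&=k
    n,l,s,ce=cv2.connectedComponentsWithStats(m)
    return [(s[i].tolist(),ce[i].round(1).tolist()) for i in range(1,n) if s[i][4]>=minA],m
E
python3 - <<'E'
import pickle,cv2,numpy as np
from h import *
d=pickle.load(open("d0.pkl","rb"))
rois=dict(scene=(215,235,395,355),side=(270,205,400,355),wrist=(0,140,360,360))
for n in rois:
    print(n,"green",blobs(d[n],(45,120,50),(80,255,255),rois[n])[0])
    print(n,"black",blobs(d[n],(0,0,0),(180,255,45),rois[n])[0])
    print(n,"yellow",blobs(d[n],(15,120,60),(32,255,255),rois[n])[0])
S=d["scene"]["color"][235:355,215:395];T=d["side"]["color"][205:355,270:400];W=d["wrist"]["color"][150:310,0:360]
out=np.zeros((600,800,3),np.uint8)
def put(a,x,y,w,h): out[y:y+h,x:x+w]=cv2.resize(a,(w,h),interpolation=cv2.INTER_CUBIC)
put(S,0,0,420,280);put(T,430,0,243,280);put(W,0,285,700,311)
cv2.imwrite("pics/crop0.png",out[:,:,::-1])
E
```

```text
scene green [([298, 268, 15, 11, 100], [304.9, 273.1])]
scene black [([311, 263, 15, 18, 206], [318.5, 272.0]), ([302, 283, 10, 8, 29], [305.2, 285.6]), ([319, 301, 10, 7, 26], [323.7, 304.1]), ([330, 306, 16, 11, 96], [337.5, 311.1]), ([352, 310, 17, 11, 97], [360.4, 315.2]), ([234, 320, 12, 7, 35], [239.9, 324.0])]
scene yellow [([226, 258, 10, 22, 162], [230.6, 268.4]), ([312, 287, 15, 8, 50], [319.4, 291.7]), ([233, 297, 21, 17, 74], [240.3, 305.1])]
side green [([286, 272, 16, 14, 148], [293.4, 278.6])]
side black []
side yellow [([290, 205, 8, 3, 15], [293.2, 205.6]), ([326, 257, 15, 11, 51], [333.6, 263.5]), ([344, 295, 10, 19, 153], [348.9, 303.9]), ([322, 297, 31, 40, 279], [336.8, 316.5])]
wrist green [([255, 172, 33, 32, 513], [272.4, 188.5]), ([110, 304, 26, 30, 440], [122.4, 316.6]), ([122, 342, 15, 18, 181], [129.3, 352.2])]
wrist black [([106, 158, 25, 16, 168], [120.8, 163.9]), ([189, 186, 10, 17, 40], [195.2, 193.6]), ([83, 198, 87, 12, 153], [127.3, 203.6]), ([81, 207, 7, 30, 136], [84.0, 220.8]), ([187, 217, 4, 88, 187], [188.3, 257.8]), ([242, 228, 15, 5, 56], [249.1, 230.0]), ([231, 239, 13, 4, 20], [237.0, 240.4]), ([201, 265, 38, 39, 709], [221.7, 280.7]), ([86, 286, 19, 12, 61], [92.0, 293.0]), ([127, 298, 12, 3, 16], [132.8, 298.9]), ([170, 317, 35, 43, 923], [191.3, 342.9]), ([140, 332, 29, 28, 273], [154.1, 346.4])]
wrist yellow [([88, 166, 94, 31, 1064], [134.5, 182.2]), ([6, 183, 55, 29, 1024], [32.5, 196.9]), ([216, 251, 29, 25, 143], [232.8, 257.7])]
```

View pics/crop0.png

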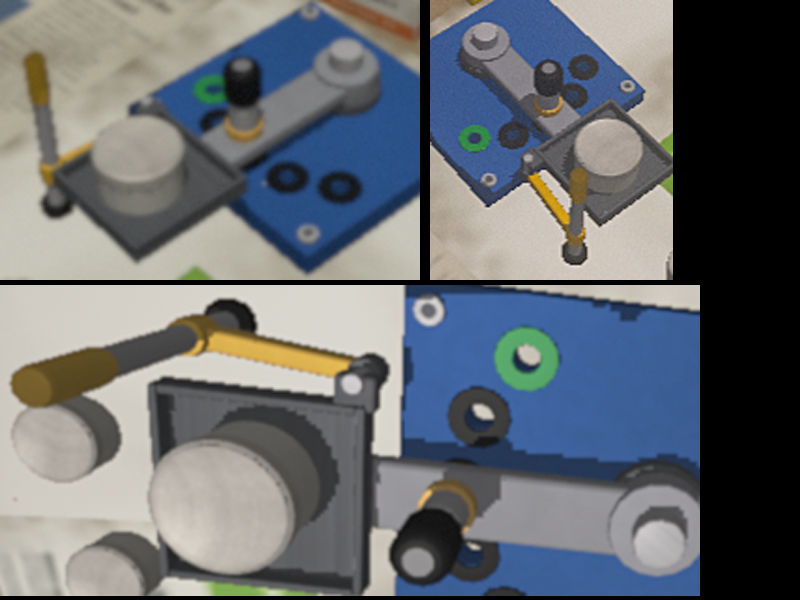

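The crop confirms the green collar (wrist crop 527,359), which is two holes from the middle on the leg side. It also shows the knob, the pivot bolt, the sleeve and the single large tin on the tray. Triangulating these next.

```bash
python3 - <<'E'
import pickle
from h import *
d=pickle.load(open("d0.pkl","rb"));s,e,w=d["scene"],d["side"],d["wrist"]
P=dict(knobtop=((318.7,263.3),(333.7,241.4),(215,292.5)),sleeve=((229.6,259),(349.8,297.7),(19,202)),
pivot=((362.9,256.4),(299.5,223.2),(339.5,281.7)),hinge=((278.4,280),(323,289.6),(180,201.4)),green=((307,273.1),(293.4,278.6),(271.3,188)))
for k,(a,b,c) in P.items():
    print(k,*[x if isinstance(x,list) else x.round(4) for x in tri((s,a),(e,b),(w,c))])
for k,p,z in (("pivot",P["pivot"][2],.062),("knob",P["knobtop"][2],.102),("green",P["green"][2],.021),("post",P["sleeve"][2],.136)): print(k,plane(w,p,z).round(4))
# collars -> circle check: black collars in scene
for p in ((337.5,311.1),(360.4,315.2)): print(plane(s,p,.021).round(4))
for p in ((339,66/1),): pass
E
```

```text
knobtop [ 0.5463 -0.0513  0.1019] [np.float64(1.5), np.float64(0.8), np.float64(1.3)]
sleeve [0.4411 0.0252 0.1354] [np.float64(1.9), np.float64(0.8), np.float64(1.3)]
pivot [ 0.6407 -0.0615  0.0596] [np.float64(1.1), np.float64(0.8), np.float64(1.8)]
hinge [0.5126 0.0069 0.0565] [np.float64(1.4), np.float64(1.8), np.float64(0.9)]
green [0.5816 0.0111 0.0209] [np.float64(1.4), np.float64(1.1), np.float64(1.1)]
pivot [ 0.6416 -0.0621  0.062 ]
knob [ 0.5467 -0.0526  0.102 ]
green [0.5817 0.01   0.021 ]
post [0.4429 0.0247 0.136 ]
[ 0.5466 -0.0863  0.021 ]
[ 0.5633 -0.119   0.021 ]
```

Measurements agree with the text: knob radius is 95 mm and the collar is 44° round. I'll turn the hand so the jaws close tangentially, then lower a little.

>>> jog_arm(dr=[[0,0,-1],[0,0,-1],[0,0,-1],[0,0,-1],[0,0,-1],[0,0,-1],[0,0,-1],[0,0,-1],[0,0,-1],[0,0,-1]], translation=[[0,0,0.15],[0,0,0.15],[0,0,0.15],[0,0,0.15],[0,0,0.15],[0,0,0.15],[0,0,0.15],[0,0,0.15],[0,0,0.15],[0,0,0.15]], jaw=[1,1,1,1,1,1,1,1,1,1], squeeze=60)

```text
clock: 1.15
position: [0.6248, 0.0, 0.1933]
ee_rot: [0.421, 0.907, -0.0, -0.0]
ft_force: [-0.5, -0.3, -0.8]
grip_width: 1.001
grasp_force: 0.0
```

>>> jog_arm(dr=[[0,0,-1],[0,0,-1],[0,0,-1],[0,0,-1],[0,0,-1],[0,0,-1],[0,0,-1],[0,0,-1],[0,0,-1],[0,0,-1]], translation=[[0,0,0.1],[0,0,0.1],[0,0,0.1],[0,0,0.1],[0,0,0.1],[0,0,0.1],[0,0,0.1],[0,0,0.1],[0,0,0.1],[0,0,0.1]], jaw=[1,1,1,1,1,1,1,1,1,1])

```text
clock: 2.15
position: [0.6248, -0.0, 0.1684]
ee_rot: [0.086, 0.996, -0.0, -0.0]
ft_force: [-0.7, 0.6, -0.2]
grip_width: 0.999
grasp_force: 0.0
```

>>> jog_arm(dr=[[0,0,-0.9],[0,0,0]], translation=[[0,0,0],[0,0,0]], jaw=[1,1])

```text
clock: 2.35
position: [0.6248, -0.0001, 0.1684]
ee_rot: [0.055, 0.998, 0.0, -0.0]
ft_force: [-0.9, -0.3, -0.2]
grip_width: 1.002
grasp_force: 0.0
```

```bash
cat >> h.py <<'E'
from scipy.spatial.transform import Rotation as Rn
def to(target,o):
    "shift to target in tool axes, jog units"
    return (Rn.from_quat(o["ee_rot"]).as_matrix().T@(np.array(target)-o["position"])/.025).round(2)
E
python3 - <<'E'
from workcell import manip
from h import *
o=manip.get_obs();print(o["position"].round(4),Rn.from_quat(o["ee_rot"]).as_matrix().round(3).tolist(),o["clock"],o["ft_force"].round(1))
print(to((.5465,-.0517,.155),o),to((.5465,-.0517,.070),o))
E
```

```text
[ 6.248e-01 -1.000e-04  1.684e-01] [[-0.994, 0.111, -0.001], [0.111, 0.994, 0.0], [0.001, 0.0, -1.0]] 2.35 [-0.9 -0.3 -0.2]
[ 2.88 -2.4   0.54] [ 2.88 -2.4   3.94]
```

>>> jog_arm(dr=[[0,0,0],[0,0,0],[0,0,0],[0,0,0],[0,0,0],[0,0,0]], translation=[[0.58,-0.48,0],[0.58,-0.48,0],[0.58,-0.48,0.2],[0.57,-0.48,0.4],[0.57,-0.48,0.4],[0,0,0]], jaw=[1,1,1,1,1,1])

```text
clock: 2.95
position: [0.5446, -0.0535, 0.1426]
ee_rot: [0.058, 0.998, -0.0, -0.001]
ft_force: [-0.2, 0.6, -1.1]
grip_width: 1.002
grasp_force: 0.0
```

```bash
python3 - <<'E'
from workcell import manip,optics
from h import *
c=optics.camera("wrist");o=manip.get_obs();print(o["position"].round(4),to((.5465,-.0517,.070),o))
R,t,K=c["R"],c["t"],c["mtx"]
im=c["color"][:,:,::-1].copy()
for X in ((.5465,-.0517,.102),(.641,-.0615,.062),(.582,.0108,.021)):
    p=K@(R@np.array(X)+t);p=p[:2]/p[2];print(p.round(1))
    cv2.drawMarker(im,tuple(int(v) for v in p),(255,0,255),0,12,1)
cv2.imwrite("pics/w1.png",im)
E
```

```text
[ 0.546  -0.0524  0.1435] [-0.02  0.03  2.94]
[324.6 278.7]
[325.3 384.6]
[416.5 268. ]
```

View pics/w1.png

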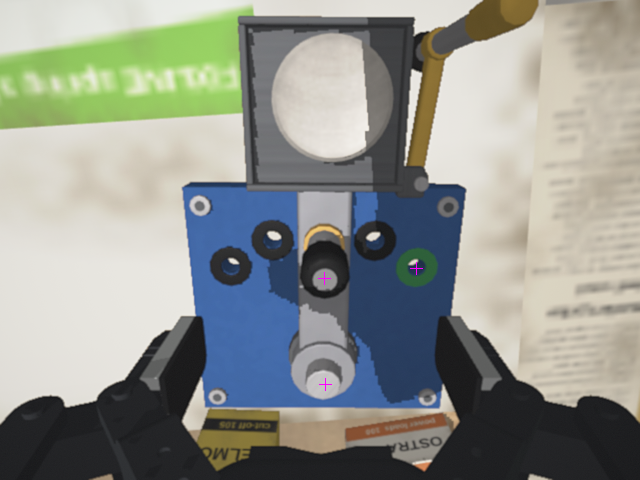

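The markers land on the knob top (324,279), pivot (325,384) and green collar (416,268), so I'll go down and grip.

>>> jog_arm(dr=[[0,0,0],[0,0,0],[0,0,0],[0,0,0],[0,0,0],[0,0,0],[0,0,0],[0,0,0],[0,0,0],[0,0,0]], translation=[[0,0.02,0.6],[0,0,0.8],[0,0,0.8],[0,0,0.5],[0,0,0.24],[0,0,0],[0,0,0],[0,0,0],[0,0,0],[0,0,0]], jaw=[1,1,1,1,1,0.6,0.4,0.2,0.2,0.2], squeeze=60)

```text
clock: 4.0
position: [0.5473, -0.0513, 0.0713]
ee_rot: [0.056, 0.998, -0.0, 0.001]
ft_force: [-1.2, 0.0, 3.9]
grip_width: 0.286
grasp_force: 58.7
```

>>> jog_arm(dr=[[0,0,0],[0,0,0],[0,0,0]], translation=[[0,0,0],[0,0,0],[0,0,0]], jaw=[0.1,0.1,0.1])

```text
clock: 4.3
position: [0.5473, -0.0513, 0.0713]
ee_rot: [0.056, 0.998, -0.0, 0.001]
ft_force: [-1.8, 0.3, 5.0]
grip_width: 0.285
grasp_force: 58.7
```

>>> jog_arm(dr=[[0,0,0],[0,0,0],[0,0,0],[0,0,0],[0,0,0]], translation=[[0,0,-0.2],[0,0,-0.2],[0,0,-0.2],[0,0,-0.1],[0,0,0]], jaw=[0.1,0.1,0.1,0.1,0.1])

```text
clock: 4.8
position: [0.5471, -0.0512, 0.0879]
ee_rot: [0.056, 0.998, 0.0, 0.0]
ft_force: [6.6, -1.5, -10.7]
grip_width: 0.277
grasp_force: 59.3
```

```bash
python3 - <<'E'
from workcell import manip
from h import *
o=manip.get_obs();R=Rn.from_quat(o["ee_rot"]).as_matrix();print(o["position"].round(4),o["ft_force"].round(1),o["torque"].round(2),np.degrees(np.arctan2(R[1,0],R[0,0])))
P=np.array([.641,-.0615]);v=o["position"][:2]-P;print(np.linalg.norm(v),np.degrees(np.arctan2(v[1],v[0])))
# one row turning: shift in tool axes before turn of 4deg cw
for a in (3.667,4):
    c=np.cos(np.radians(-a));s=np.sin(np.radians(-a));nv=np.array([[c,-s],[s,c]])@v
    print(a,R.T@np.array([*(nv-v),0])/.025)
E
```

```text
[ 0.5471 -0.0512  0.0879] [  6.6  -1.5 -10.7] [-0.26 -1.31 -0.11] 173.5906873173363
0.09450428051438405 173.76466355694012
3.667 [-7.00528232e-03  2.41792835e-01  1.45662774e-05]
4 [-8.40757601e-03  2.63718159e-01  1.64043118e-05]
```

>>> jog_arm(dr=[[0,0,0.25],[0,0,0.5],[0,0,0.5],[0,0,0.5],[0,0,0.5],[0,0,0.5],[0,0,0.5],[0,0,0.5],[0,0,0.5],[0,0,0.5]], translation=[[0,0.066,0],[-0.002,0.132,0],[-0.002,0.132,0],[-0.002,0.132,0],[-0.002,0.132,0],[-0.002,0.132,0],[-0.002,0.132,0],[-0.002,0.132,0],[-0.002,0.132,0],[-0.002,0.132,0]], jaw=[0.1,0.1,0.1,0.1,0.1,0.1,0.1,0.1,0.1,0.1])

```text
clock: 5.8
position: [0.5557, -0.022, 0.0876]
ee_rot: [0.221, 0.975, -0.0, 0.0]
ft_force: [7.1, -3.7, -10.4]
grip_width: 0.282
grasp_force: 59.4
```

>>> jog_arm(dr=[[0,0,0.5],[0,0,0.5],[0,0,0.5],[0,0,0.5],[0,0,0.5],[0,0,0.5],[0,0,0.5],[0,0,0.5],[0,0,0.5],[0,0,0.5]], translation=[[-0.002,0.132,0],[-0.002,0.132,0],[-0.002,0.132,0],[-0.002,0.132,0],[-0.002,0.132,0],[-0.002,0.132,0],[-0.002,0.132,0],[-0.002,0.132,0],[-0.002,0.132,0],[-0.002,0.132,0]], jaw=[0.1,0.1,0.1,0.1,0.1,0.1,0.1,0.1,0.1,0.1])

```text
clock: 6.8
position: [0.5745, 0.0042, 0.0874]
ee_rot: [0.387, 0.922, -0.001, 0.0]
ft_force: [5.8, -4.4, -9.9]
grip_width: 0.282
grasp_force: 59.4
```

>>> jog_arm(dr=[[0,0,0.5],[0,0,0.5],[0,0,0.25],[0,0,0]], translation=[[-0.002,0.132,0],[-0.002,0.132,0],[0,0.066,0],[0,0,0]], jaw=[0.1,0.1,0.1,0.1])

```text
clock: 7.2
position: [0.5808, 0.0098, 0.0874]
ee_rot: [0.426, 0.905, -0.001, 0.001]
ft_force: [6.6, -4.4, -9.6]
grip_width: 0.281
grasp_force: 59.5
```

```bash
cat > st.py <<'E'
from workcell import manip
from h import *
o=manip.get_obs();R=Rn.from_quat(o["ee_rot"]).as_matrix();print(o["position"].round(4),o["ft_force"].round(1),np.degrees(np.arctan2(R[1,0],R[0,0])).round(1),o["clock"])
P=np.array([.641,-.0615]);v=o["position"][:2]-P;print(np.linalg.norm(v),np.degrees(np.arctan2(v[1],v[0])), to((.582,.0108,o["position"][2]),o))
E
python3 st.py
```

```text
[0.5808 0.0098 0.0874] [ 6.6 -4.4 -9.6] 129.5 7.2
0.09331121389886457 130.18984665527424 [ 0.    0.06 -0.  ]
```

>>> jog_arm(dr=[[0,0,0],[0,0,0],[0,0,0],[0,0,0],[0,0,0]], translation=[[0,0.035,0],[0,0,0],[0,0,0.12],[0,0,0.12],[0,0,0]], jaw=[0.1,0.1,0.1,0.1,0.1])

```text
clock: 7.7
position: [0.581, 0.0099, 0.0811]
ee_rot: [0.426, 0.905, -0.001, 0.0]
ft_force: [5.5, -5.5, -9.5]
grip_width: 0.28
grasp_force: 59.7
```

```bash
python3 st.py
```

```text
[0.581  0.0099 0.0811] [ 5.5 -5.5 -9.5] 129.5 7.7
0.09330073354643224 130.02549079787198 [ 0.    0.05 -0.  ]
```

>>> jog_arm(dr=[[0,0,0],[0,0,0],[0,0,0],[0,0,0],[0,0,0]], translation=[[0,0,0.12],[0,0,0.12],[0,0,0.12],[0,0,0.04],[0,0,0]], jaw=[0.1,0.1,0.1,0.1,0.1])

```text
clock: 8.2
position: [0.5811, 0.01, 0.0716]
ee_rot: [0.426, 0.905, -0.001, 0.0]
ft_force: [4.4, -5.0, -6.6]
grip_width: 0.28
grasp_force: 60.0
```

>>> jog_arm(dr=[[0,0,0],[0,0,0],[0,0,0],[0,0,0],[0,0,0],[0,0,0],[0,0,0],[0,0,0],[0,0,0],[0,0,0]], translation=[[0,0,0],[0,0,0],[0,0,0],[0,0,0],[0,0,0],[0,0,-0.5],[0,0,-1],[0,0,-1],[0,0,-1],[0,0,-1]], jaw=[0.5,0.7,0.9,1,1,1,1,1,1,1])

```text
clock: 9.2
position: [0.5811, 0.0119, 0.1865]
ee_rot: [0.426, 0.905, 0.0, 0.0]
ft_force: [0.5, 0.5, -0.1]
grip_width: 1.002
grasp_force: 0.0
```

```bash
python3 st.py; python3 - <<'E'
from workcell import optics
from h import *
import pickle
d={n:optics.camera(n) for n in ("scene","side","wrist")};pickle.dump(d,open("d1.pkl","wb"))
S=d["scene"]["color"][215:335,205:385];T=d["side"]["color"][190:350,230:410];W=d["wrist"]["color"][0:480]
out=np.zeros((600,800,3),np.uint8)
def put(a,x,y,w,h): out[y:y+h,x:x+w]=cv2.resize(a,(w,h),interpolation=cv2.INTER_CUBIC)
put(S,0,0,360,240);put(T,380,0,270,240);put(W,0,245,473,355)
cv2.imwrite("pics/c1.png",out[:,:,::-1])
rois=dict(scene=(205,215,320,335),side=(230,190,410,350),wrist=(0,0,640,300))
for n in rois: print(n,blobs(d[n],(15,120,60),(32,255,255),rois[n],40)[0])
E
```

```text
[0.5811 0.0119 0.1865] [ 0.5  0.5 -0.1] 129.6 9.2
0.0947849184565048 129.23004773572194 [-0.06  0.    0.  ]
scene []
side [([277, 190, 35, 18, 278], [292.4, 196.4]), ([286, 269, 14, 9, 44], [292.6, 274.0]), ([240, 293, 20, 44, 251], [250.4, 314.1]), ([234, 295, 10, 19, 147], [238.6, 303.9])]
wrist [([426, 7, 47, 42, 1327], [449.6, 28.4]), ([387, 36, 35, 118, 1566], [401.4, 97.4]), ([299, 203, 33, 20, 159], [315.2, 209.5])]
```

View pics/c1.png

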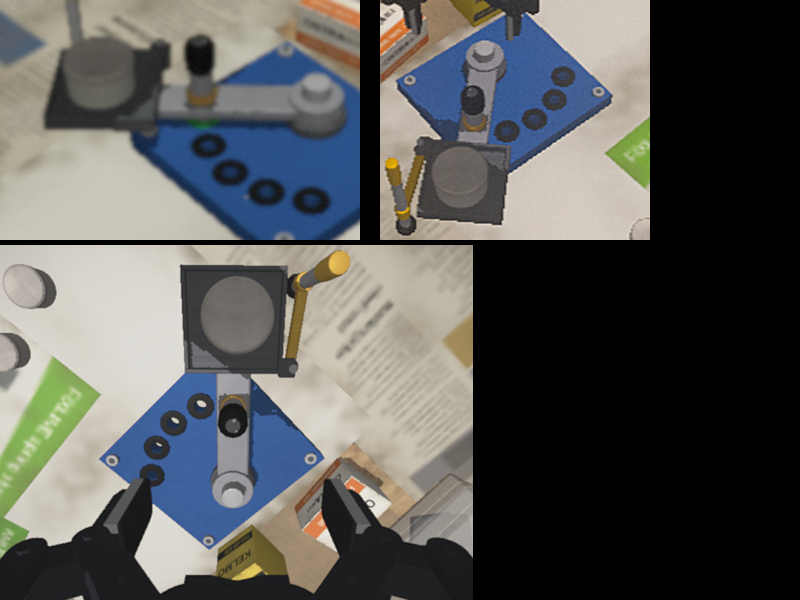

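The knob sits over the green collar and the other four collars are bare. The tin is on the tray and the post top shows at side crop (391,162) and wrist crop (340,262). Next I'll check the knob height and locate the post and hinge.

```bash
python3 - <<'E'
import pickle
from h import *
from workcell import manip
d=pickle.load(open("d1.pkl","rb"));s,e,w=d["scene"],d["side"],d["wrist"];o=manip.get_obs()
f=lambda x,y:((x)/.7391,(y-245)/.7396)
g=lambda x,y:((x-380)/1.5+230,y/1.5+190)
pr=lambda *a:print(a[0],a[1][0].round(4),a[1][1])
kn=tri((e,g(473,90)),(w,f(233,426)),(s,(205+200/2,215+40/2)));pr("knob",kn)
ps=tri((e,g(391,162)),(w,f(341,261)));pr("post",ps)
hg=tri((e,g(421,143)),(w,f(287,368)),(s,(205+160/2,215+44/2)));pr("hinge",hg)
print("post@.136",plane(w,f(341,261),.136).round(4),"hinge@.06",plane(w,f(287,368),.06).round(4))
P=np.array([.641,-.0615]);th=np.radians(129.5)
# rotated from first measurements
a=np.radians(129.5-173.6);Q=np.array([[np.cos(a),-np.sin(a)],[np.sin(a),np.cos(a)]])
H=P+Q@(np.array([.5126,.0069])-P);S=P+Q@(np.array([.442,.025])-P);print("pred hinge",H,"post",S)
p=S-H;ang=np.degrees(np.arctan2(p[1],p[0]));print("L",np.linalg.norm(p),"q0 deg",129.5-ang)
q=129.5-np.degrees(1.31);print("final",H+.075*np.array([np.cos(np.radians(q)),np.sin(np.radians(q))]))
E
```

```text
knob [0.5809 0.0107 0.1041] [np.float64(1.1), np.float64(0.4), np.float64(1.3)]
post [0.558  0.1402 0.136 ] [np.float64(0.2), np.float64(0.2)]
hinge [0.5955 0.0754 0.0566] [np.float64(2.5), np.float64(2.6), np.float64(0.7)]
post@.136 [0.5578 0.1401 0.136 ] hinge@.06 [0.5935 0.0731 0.06  ]
pred hinge [0.59639302 0.07697504] post [0.55828932 0.13910457]
L 0.07288326282487625 q0 deg 7.979442035900732
final [0.64000696 0.13798999]
```

>>> jog_arm(dr=[[0,0,0],[0,0,0],[0,0,0],[0,0,0],[0,0,0],[0,0,0],[0,0,0.8],[0,0,0.8],[0,0,0.8],[0,0,0]], translation=[[0.6,0.3,0],[0.8,0.45,0],[0.8,0.45,0],[0.8,0.45,0],[0.8,0.45,0],[0.72,0.45,0],[0,0,0],[0,0,0],[0,0,0.3],[0,0,0.3]], jaw=[1,1,1,1,1,1,1,1,1,1], squeeze=25)

```text
clock: 10.35
position: [0.5578, 0.1395, 0.1686]
ee_rot: [0.5, 0.866, -0.0, -0.0]
ft_force: [-0.0, 0.3, -0.2]
grip_width: 1.004
grasp_force: 0.0
```

```bash
python3 - <<'E'
from workcell import manip,optics
from h import *
c=optics.camera("wrist");o=manip.get_obs();R=Rn.from_quat(o["ee_rot"]).as_matrix();print(o["position"].round(4),np.degrees(np.arctan2(R[1,0],R[0,0])),to((.5582,.1397,.103),o),o["clock"])
im=c["color"][:,:,::-1].copy()
for X in ((.5582,.1397,.136),(.595,.0755,.06)):
    p=c["mtx"]@(c["R"]@np.array(X)+c["t"]);p=p[:2]/p[2];print(p.round(1))
    cv2.drawMarker(im,tuple(int(v) for v in p),(255,0,255),0,12,1)
cv2.imwrite("pics/w2.png",im)
E
```

```text
[0.5572 0.1393 0.1671] 120.07396330917427 [-0.01  0.05  2.56] 10.4
[320.1 282.4]
[319.9 331.9]
```

View pics/w2.png

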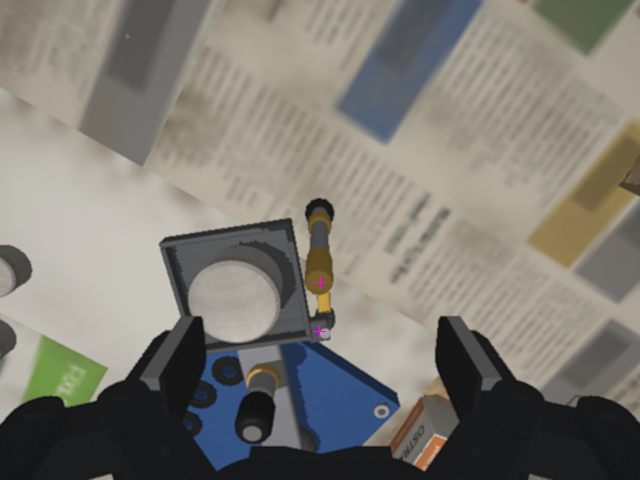

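The marker sits on the sleeve's top (319,283), and the jaws straddle the post. I'll go down and pinch.

>>> jog_arm(dr=[[0,0,0],[0,0,0],[0,0,0],[0,0,0],[0,0,0],[0,0,0],[0,0,0],[0,0,0],[0,0,0],[0,0,0]], translation=[[0,0.04,0.6],[0,0,0.8],[0,0,0.8],[0,0,0.36],[0,0,0],[0,0,0],[0,0,0],[0,0,0],[0,0,0],[0,0,0]], jaw=[1,1,1,0.8,0.6,0.4,0.2,0.05,0.05,0.05], squeeze=25)

```text
clock: 11.4
position: [0.5596, 0.1403, 0.1062]
ee_rot: [0.5, 0.866, 0.001, 0.001]
ft_force: [-1.0, -0.6, 6.3]
grip_width: 0.155
grasp_force: 24.8
```

>>> jog_arm(dr=[[0,0,0.5],[0,0,0.75],[0,0,0.75],[0,0,0.75],[0,0,0.75],[0,0,0.75],[0,0,0.75],[0,0,0.75],[0,0,0.75],[0,0,0.75]], translation=[[-0.002,0.105,0],[-0.004,0.157,0],[-0.004,0.157,0],[-0.004,0.157,0],[-0.004,0.157,0],[-0.004,0.157,0],[-0.004,0.157,0],[-0.004,0.157,0],[-0.004,0.157,0],[-0.004,0.157,0]], jaw=[0.05,0.05,0.05,0.05,0.05,0.05,0.05,0.05,0.05,0.05])

```text
clock: 12.4
position: [0.5957, 0.1514, 0.1063]
ee_rot: [0.701, 0.713, 0.001, 0.0]
ft_force: [-1.0, 1.5, 3.8]
grip_width: 0.157
grasp_force: 24.9
```

>>> jog_arm(dr=[[0,0,0.75],[0,0,0.75],[0,0,0.75],[0,0,0.75],[0,0,0.75],[0,0,0.75],[0,0,0.75],[0,0,0.75],[0,0,0.75],[0,0,0]], translation=[[-0.004,0.157,0],[-0.004,0.157,0],[-0.004,0.157,0],[-0.004,0.157,0],[-0.004,0.157,0],[-0.004,0.157,0],[-0.004,0.157,0],[-0.004,0.157,0],[-0.004,0.157,0],[0,0,0]], jaw=[0.05,0.05,0.05,0.05,0.05,0.05,0.05,0.05,0.05,0.05])

```text
clock: 13.4
position: [0.6302, 0.144, 0.1063]
ee_rot: [0.848, 0.53, 0.001, -0.0]
ft_force: [-0.2, 4.1, 6.2]
grip_width: 0.158
grasp_force: 25.0
```

```bash
python3 - <<'E'
from workcell import manip
from h import *
o=manip.get_obs();R=Rn.from_quat(o["ee_rot"]).as_matrix();p=o["position"];v=p[:2]-[.5955,.076]
print(p.round(4),o["ft_force"].round(1),(R.T@o["ft_force"]).round(1),np.degrees(np.arctan2(R[1,0],R[0,0])),np.linalg.norm(v),129.5-np.degrees(np.arctan2(v[1],v[0])),o["clock"])
E
```

```text
[0.6302 0.144  0.1063] [-0.2  4.1  6.2] [ 3.7 -2.  -6.2] 63.98505229321743 0.07632106207925604 66.5064796982686 13.4
```

>>> jog_arm(dr=[[0,0,0.75],[0,0,0.75],[0,0,0.5],[0,0,0]], translation=[[-0.004,0.157,0],[-0.004,0.157,0],[-0.002,0.105,0],[0,0,0]], jaw=[0.05,0.05,0.05,0.05])

```text
clock: 13.8
position: [0.6391, 0.1386, 0.1063]
ee_rot: [0.883, 0.47, 0.001, -0.0]
ft_force: [-0.2, 4.8, 7.1]
grip_width: 0.16
grasp_force: 25.0
```

>>> jog_arm(dr=[[0,0,0],[0,0,0],[0,0,0],[0,0,0]], translation=[[0,0.06,0],[0,0.06,0],[0,0,0],[0,0,0]], jaw=[0.05,0.05,0.05,0.05])

```text
clock: 14.2
position: [0.6412, 0.1373, 0.1063]
ee_rot: [0.882, 0.47, 0.001, -0.001]
ft_force: [-0.2, 4.3, 6.3]
grip_width: 0.162
grasp_force: 24.9
```

>>> jog_arm(dr=[[0,0,0],[0,0,0],[0,0,0],[0,0,0]], translation=[[0,0.06,0],[0,0.06,0],[0,0,0],[0,0,0]], jaw=[0.05,0.05,0.05,0.05])

```text
clock: 14.6
position: [0.6435, 0.1369, 0.1063]
ee_rot: [0.882, 0.471, 0.001, -0.001]
ft_force: [-0.1, 7.3, 6.1]
grip_width: 0.158
grasp_force: 24.9
```

>>> jog_arm(dr=[[0,0,0],[0,0,0],[0,0,0],[0,0,0]], translation=[[0,0.06,0],[0,0.06,0],[0,0,0],[0,0,0]], jaw=[0.05,0.05,0.05,0.05])

```text
clock: 15.0
position: [0.6448, 0.1369, 0.1063]
ee_rot: [0.882, 0.472, 0.001, -0.002]
ft_force: [-6.4, 11.3, 9.0]
grip_width: 0.156
grasp_force: 25.4
```

>>> jog_arm(dr=[[0,0,0],[0,0,0],[0,0,0],[0,0,0]], translation=[[0,0.06,0],[0,0.04,0],[0,0,0],[0,0,0]], jaw=[0.05,0.05,0.05,0.05])

```text
clock: 15.4
position: [0.6456, 0.1369, 0.1062]
ee_rot: [0.882, 0.472, 0.0, -0.003]
ft_force: [-13.2, 12.1, 11.9]
grip_width: 0.16
grasp_force: 26.0
```

The force climbs with almost no motion, so the leg is on its stop. Releasing and lifting clear.

>>> jog_arm(dr=[[0,0,0],[0,0,0],[0,0,0],[0,0,0],[0,0,0],[0,0,0],[0,0,0],[0,0,0],[0,0,0],[0,0,0]], translation=[[0,0,0],[0,0,0],[0,0,0],[0,0,0],[0,0,0],[0,0,-0.6],[0,0,-1],[0,0,-1],[0,0,-1],[0,0,-1]], jaw=[0.3,0.5,0.7,0.9,1,1,1,1,1,1])

```text
clock: 16.4
position: [0.648, 0.1308, 0.2228]
ee_rot: [0.883, 0.469, 0.001, 0.0]
ft_force: [-0.3, 0.8, -0.9]
grip_width: 1.001
grasp_force: 0.0
```

>>> jog_arm(dr=[[0,0,0],[0,0,0],[0,0,0],[0,0,0]], translation=[[-0.5,0,-0.6],[-0.5,0,-0.6],[0,0,0],[0,0,0]], jaw=[1,1,1,1])

```text
clock: 16.8
position: [0.6337, 0.1095, 0.2501]
ee_rot: [0.883, 0.469, -0.0, -0.0]
ft_force: [-0.1, -0.3, -0.4]
grip_width: 1.0
grasp_force: 0.0
```

```bash
python3 - <<'E'
from workcell import optics,manip
from h import *
import pickle
d={n:optics.camera(n) for n in ("scene","side","wrist")};pickle.dump(d,open("d2.pkl","wb"))
o=manip.get_obs();print(o["clock"],o["position"].round(3),o["ft_force"].round(1))
S=d["scene"]["color"][185:345,205:445];T=d["side"]["color"][160:360,190:410];W=d["wrist"]["color"]
out=np.zeros((600,800,3),np.uint8)
def put(a,x,y,w,h): out[y:y+h,x:x+w]=cv2.resize(a,(w,h),interpolation=cv2.INTER_CUBIC)
put(S,0,0,420,280);put(T,430,0,330,300);put(W,0,305,393,295)
cv2.imwrite("pics/c2.png",out[:,:,::-1])
E
```

```text
16.95 [0.634 0.111 0.249] [-0.9 -0.3  0.4]
```

View pics/c2.png

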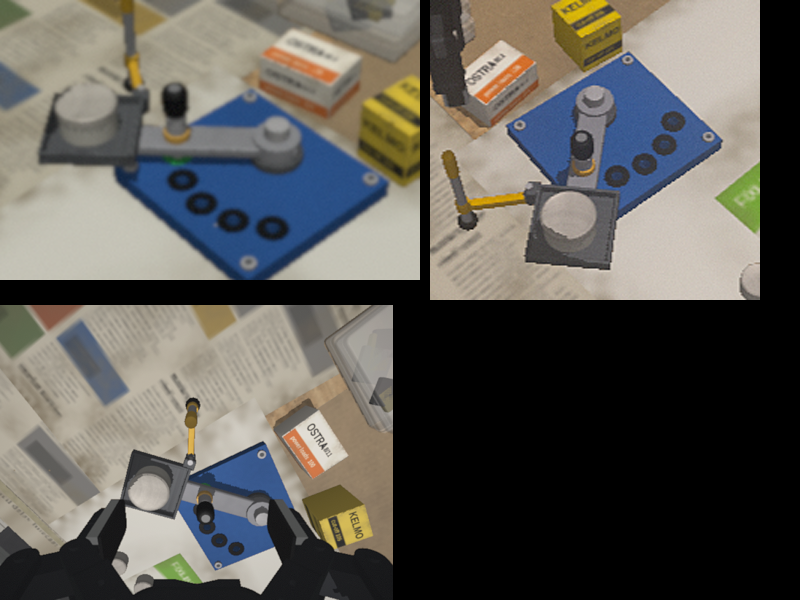

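```bash
python3 - <<'E'
import pickle
from h import *
d=pickle.load(open("d2.pkl","rb"));s,e,w=d["scene"],d["side"],d["wrist"]
g=lambda x,y:((x-430)/1.5+190,y/1.5+160)
f=lambda x,y:(x/.6141,(y-305)/.6146)
sc=lambda x,y:(205+x/1.75,185+y/1.75)
kn=tri((e,g(582,136)),(s,sc(175,89)),(w,f(206,517)));print(kn[0].round(4),kn[1])
for y in (402,424):
    t=tri((e,g(448,155)),(w,f(190,y)));print("post",t[0].round(4),t[1])
p=plane(e,g(448,155),.136);
P=np.array([.641,-.0615])
for H in ([.5955,.076],[.5964,.077],[.594,.0745]):
    v=p[:2]-H;print(p.round(4),np.linalg.norm(v),np.radians(129.5-np.degrees(np.arctan2(v[1],v[0]))))
E
```

```text
[0.5822 0.0113 0.1012] [np.float64(1.3), np.float64(1.8), np.float64(0.7)]
post [0.6523 0.1447 0.1264] [np.float64(9.4), np.float64(9.4)]
post [0.6433 0.1372 0.137 ] [np.float64(1.4), np.float64(1.4)]
[0.6441 0.1383 0.136 ] 0.07900381598010775 1.3513888423235898
[0.6441 0.1383 0.136 ] 0.07766188542338157 1.3501628336119493
[0.6441 0.1383 0.136 ] 0.0811094221643132 1.3546084164266847
```

```bash
python3 -c "
from workcell import manip
print(manip.hand_in())"
```

```text
the job is handed in; nothing more can be done
None
```

Job handed in at about 17 s: the pin is home in the green-collar hole, the prop leg was pushed until it stopped, the tin is still standing on the tray, the boxes were not touched, and the hand is clear.

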